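Scan a single on the mantel and hang the scanner up

TASK

Take the stick scanner out of the steel tumbler and read the barcode of the single on the record stand: press the sprung nose gently and squarely onto the middle of the barcode, the long way of the window running across all the bars, until the nose gives well over half its travel, and hold it still there for two seconds. Then hang the scanner by its wire bail on the one bare hook of the rail so that it hangs freely, and leave everything else on the mantel as it stands.

Things in the scene. Friction and masses are not known exactly. Their poses are not given: they have to be found in the camera images.
- scanner: Black plastic stick scanner, loose, 0.14 kg, 34 mm wide (y), 24 mm thick (x). Origin on its centre line at the place to grip; +z runs to the tail. Body from z -142 to +18 mm, sprung nose out to -150, wire bail up to +48.5. It starts nose down in the tumbler, tail leaning 21 degrees to its own -x side, y level, the rim 54 mm below the origin along the stick. Front and back alike.
- window (a point): Centre of the flat front window on the nose's end (rubber bezel 18 x 32 mm), 150 mm below the scanner's origin along its axis when the nose is out. Axes as the scanner: it looks along -z, the window's long way is y.
- nose (a joint): How far the sprung nose is pushed into the scanner, in m: 0 out, 0.005 fully in. Its spring resists with 1.5 N at the start and 4 N fully in; beyond that it is hard, and over 10 N strains it. The scanner reads only while the nose is pushed in by 2.5 mm (2.75 N) or more.
- bail (a point): Middle of the opening of the wire bail on the scanner's tail, 31.2 mm above the scanner's origin; axes as the scanner. Wire 4 mm thick; opening 22 mm wide along y (12 mm at the very top), 26.5 mm high along z (18 to 44.5 mm above the scanner's origin), passed through along x.
- tumbler: Stainless steel tumbler, loose, 0.3 kg, 77 mm across the rim and 95 mm tall, wall 3 mm, inner floor 6 mm up. Origin at the centre of its foot, z up.
- single: Seven-inch single in a card sleeve, 184 x 184 x 5 mm, 0.085 kg, loose on the record stand's slope, lower edge on the ledge. Origin in the middle of the lower edge on the back face; x up the slope, y along the ledge, z out of the cover (42 degrees from vertical, to the stand's front). The stand backs it all over, behind the barcode too.
- barcode (a point): Centre of the printed barcode, a white label 44 mm (y) x 26 mm (x) with black bars that run along x and follow one another along y, on the face of the sleeve near the upper right corner as seen from the stand's front. Axes as the single: z points straight out of the cover.
- stand: Wooden record stand, fixed: 212 mm wide slatted rest sloping at 42 degrees from level, low ledge in front, top edge about 148 mm high. Origin under its middle on the mantel; front faces its own -x, z up.
- rail: Slim aluminium hook rail, fixed: bar 340 mm long (y), 8 mm thick, 22 mm high, its middle 265 mm above the mantel, on posts at y = +-158 mm. Origin on the mantel below the bar's middle; hook and headphone stands are on the front, its own -x side, at y = -110, 0 and +110 mm: one place has the bare hook. Nothing on it is higher than 16 mm above the bar's middle.
- hook: The bare hook, fixed on the rail: aluminium rod 6 mm thick. Origin on the bar's middle line, 265 mm above the mantel; axes as the rail. The rod runs level along its -x from the bar to x = -44 mm at z = 0, then turns up to a round tip at x = -50 mm, whose top is at z = +12 mm.
- hook_seat (a point): Point on the axis of the level rod, halfway along it (x = -28 mm of the hook); the bail's top bow should come to rest on the rod near here. Axes as the hook.
- phones1: White hard plastic headphone stand, fixed on the rail: an arched saddle 44 mm wide that reaches 73 mm out from the bar to its own -x, from about 50 mm below the bar's middle to 16 mm above. Origin on the bar's middle line.
- phones2: The other headphone stand, the same.
- weight: Black ceramic record weight, loose, 76 mm across, 50 mm tall with a waisted knob; origin at the centre of its underside.
- cap: Grey plastic spindle cap for singles, loose, a stepped button 38 mm across and 15 mm tall; origin at the centre of its underside.
Not all that is in view belongs to the job. There is more than one size of the scanner; the job needs the largest.

How it is judged (in metres and radians):
On the way:
1. barcode read: window centre within 10 mm of its centre, square within 11 degrees, long way across the bars within 15 degrees, nose pushed in 2.5 mm or more, still (under 20 mm/s), for 1.2 s (distance between window and barcode below 0.01 m and angle between the z axis of window and the z axis of barcode, either way round below 0.192 rad and angle between the y axis of window and the y axis of barcode, either way round below 0.262 rad and value of joint nose above 0.0025 m and linear speed of scanner below 0.02 m/s), for 1.2 s.
At the end, for the whole second after the job is handed in: The scanner hangs still by its bail on the bare hook, nose down within 15 degrees, its weight on the hook, bail centre 3 to 18 mm below the rod, within 20 mm along and 12 mm across of the seat; tumbler upright within 6 degrees; single within 20 mm of its place (x of bail in the frame of hook_seat between -0.02 and 0.02 m and y of bail in the frame of hook_seat between -0.012 and 0.012 m and z of bail in the frame of hook_seat between -0.018 and -0.003 m and angle between scanner's own z axis and vertical below 0.26 rad and contact force between scanner and hook above 0.5 N and linear speed of scanner below 0.05 m/s and angle between tumbler's own z axis and vertical below 0.1 rad and distance of single from where it was at the start of the episode below 0.02 m); the robot touches nothing.
It fails at once if the scanner is jammed against the single with more than 10 N (contact force between scanner and single above 10 N).
It fails at once if the single is shifted by more than 30 mm (distance of single from where it was at the start of the episode above 0.03 m).
It fails at once if the tumbler is tipped over or shifted by more than 60 mm (angle between tumbler's own z axis and vertical above 0.5 rad or distance of tumbler from where it was at the start of the episode above 0.06 m).
It fails at once if the record weight or the spindle cap is shifted by more than 20 mm (distance of any of weight, cap from where it was at the start of the episode above 0.02 m).
It fails at once if the hook or a headphone stand is struck or pressed with more than 25 N (contact force between anything else and hook above 25 N or contact force between anything else and phones1 above 25 N or contact force between anything else and phones2 above 25 N).
It also fails if it takes over 67 s, if anything falls off the work surface, if the arm or the gripper's body presses on something with over 40 N, if the wrist force passes 120 N, or if a joint passes its speed limit or range.

ROBOT

A 6-joint arm with a two-finger parallel gripper is mounted at the origin on the work surface. World frame = base frame: x ahead of the robot, y to its left, z up, the work surface at z = 0. Lengths are in mm, angles in rad, forces in N, time in s.
With the tool pointing down it reaches from about 275 to 1000 mm from the base axis. Payload 8.4 kg.
Tool frame: the origin (TCP) lies at the very end of the fingers, on their centre line; the grasp point (between the pads) lies 19 mm behind it; z points along the fingers, y is the line along which they close (so a half turn about z gives the same grasp; the last joint's range is limited). The gripper opens to 85 mm and grips with 20 to 120 N. Pads are 22 mm wide; open, the fingers measure 114 mm over their backs; the gripper's body (76 mm by 85 mm) begins 54 mm behind the grasp point. The pads swing forward as they close: fully open they stand 13 mm farther back than shut.
Start: joints at [-1.121, 0.353, 1.633, -0, 1.155, -0.002], TCP at [272.865, -562.292, 231.281] pointing down, gripper open.
Joint ranges: [-2.63, 2.63], [-0.92, 2.1], [0.06, 2.66], [-1.3, 4.44], [0, 2.69], [-3.02, 3.02]. Speed limits (rad/s): [2.22, 2.22, 2.79, 3.14, 3.14, 3.14].

INTERFACE

Orientations are given as [roll, pitch, yaw] about the fixed x, y, z axes, in that order (R = Rz(yaw) Ry(pitch) Rx(roll)).
In Python, from rig import telemetry, imaging, r gives the robot as it stands. The module is installed in compiled form; this text tells all that it offers.
- The arm moves only by the tool step_arm, never from a script. Its argument "moves" is a list of rows, each a list of 3 entries, a list of its own where there are three numbers: the turn, a rotation vector about the tool's x, y, z scaled (see below), then the shift along the tool's x, y, z scaled (see below), then the opening, from -1 (shut) to 1 (fully open). A call has 1 to 8 rows; each row is the pose to reach, as a shift and turn from the pose commanded when the call began, along the tool's axes at that moment; what a row does not reach only later rows make up. The controller multiplies each number of a shift by 200 mm and each number of a turn by 45 degrees. A row lasts 1/10 s, in which the tool goes at most 50 mm and 8.59 degrees, less where a joint would pass 70% of its speed; a pose out of reach is approached as far as the arm can. A call with a number of a shift or a turn outside -1 to 1 is refused whole. A call with a gripper value outside its range is refused whole. The fingers move at their own pace and stop on an object; "squeeze" is the grip in N (left out, the last holds). Time passes only in rows, so rows that repeat a pose let the fingers close. It gives the time, the measured TCP pose, the force, the opening and the grip force at its end, in the units of the state.
- telemetry.sense(): the state, without advancing time (a new reading comes with each control period).
- imaging.grab_frame(name): name is "scene" or "top" or "wrist"; returns the picture (400x640x3 uint8, red, green, blue); there is no depth.
- imaging.calibration(name): a dict with "fx", "fy", "cx", "cy" (pixels), "cam_to_world" (4x4, takes a point from camera to world coordinates). Camera axes: x right, y up, looking along -z (the intrinsics and any distortion apply to the point x, -y, -z); pixel columns grow to the right and rows downward; lengths in mm; the calibration is good to about 2 mm. A picture is of the moment at which its call begins: read the wrist's pose just before it. calibration takes no time and is no camera call; for the wrist camera it gives the pose at the moment of the call.
- r.sign_off(): hands the job in; it is judged then, once.
Trained networks look in the newest picture that a camera, given by its name, has taken for a name from the list of things; names that differ only in an ending like _2 or _b are one class to them, and where a whole thing is asked for, a point or a joint stands for the part that bears it (a point fixed in the world has none). Each returns a list of dicts, best first, with "conf" (0 to 1); they miss things now and then, are a little off and sometimes report something else, mostly with a low value. They report only what shows in the picture. A call takes as long as a camera call. They do not tell look-alikes from the thing itself.
- imaging.recognise(camera, name): "extent" ([left, top, width, height] in pixels, round what is visible of it).
- imaging.mark_of(camera, name): "xy" ([column, row] in pixels: a listed point, or the origin of a listed thing).
The state is a dict: "clock": time; "qpos": joint angles; "qvel": joint speeds; "joint_efforts": joint torques, N m; "eef_pos": TCP position; "tcp_rot": TCP orientation; "contact_force": force on the tool from outside, world axes, zero at the start; "wrist_torque": the same for the moment, N m; "opening": opening from 0.0 (shut) to 1.0 (fully open); "grasp_force": force on a finger pad.
Only numpy, scipy, OpenCV 4.12 (cv2) and the standard library are available. Lean on these libraries where they do the work, as an engineer would, in place of code of your own. Each camera call takes 0.05 s, during which the arm holds its last target. There are 200 camera calls.

## Working session

There is one attempt and no reset: what is moved stays moved. The work goes in short steps, Python scripts to look and compute and a tool call to move; the robot and the scene stay as the last step left them, time stands still between calls to the robot, and variables do not carry over. Pictures are saved under pics/ and viewed, at most 10 in all, crops included, and the job is handed in when it is done.

Besides the shell and the picture viewer there is one more tool, called in YAML: its name, and indented under it one key for each argument. step_arm: Moves the arm, as the interface text tells. Its arguments: {"type":"object","properties":{"moves":{"type":"array"},"squeeze":{"type":"number"}},"required":["moves"]}

```bash
mkdir -p pics; cat > h.py <<'E'
import numpy as np, cv2
from rig import telemetry, imaging, r
from scipy.spatial.transform import Rotation as R
def ray(c,uv):
    k=imaging.calibration(c); M=np.array(k["cam_to_world"])
    d=np.array([(uv[0]-k["cx"])/k["fx"],-(uv[1]-k["cy"])/k["fy"],-1.])
    d=M[:3,:3]@d; return M[:3,3],d/np.linalg.norm(d)
def proj(c,p,k=None):
    k=k or imaging.calibration(c); M=np.array(k["cam_to_world"])
    q=M[:3,:3].T@(np.asarray(p)-M[:3,3]); return np.array([k["cx"]+k["fx"]*q[0]/-q[2],k["cy"]-k["fy"]*q[1]/-q[2]])
def tri(rays):
    A=0;b=0
    for o,d in rays:
        P=np.eye(3)-np.outer(d,d); A=A+P; b=b+P@o
    x=np.linalg.solve(A,b); return x,[round(float(np.linalg.norm((np.eye(3)-np.outer(d,d))@(x-o))),1) for o,d in rays]
def save(c,n,crop=None,s=1):
    im=imaging.grab_frame(c)
    if crop: x,y,w,h=crop; im=im[y:y+h,x:x+w]
    cv2.imwrite(f"pics/{n}.png",cv2.resize(im[:,:,::-1],None,fx=s,fy=s,interpolation=cv2.INTER_CUBIC))
def pose():
    s=telemetry.sense(); return np.array(s["eef_pos"]),R.from_euler("xyz",s["tcp_rot"])
E
python3 - <<'E'
from h import *
np.set_printoptions(precision=1,suppress=True)
for c in ["scene","top","wrist"]:
    save(c,c+"0")
    k=imaging.calibration(c); print(c,k["fx"],k["cx"],k["cy"],np.array(k["cam_to_world"]).round(2).tolist(), {a:b for a,b in k.items() if a not in("fx","fy","cx","cy","cam_to_world")})
for c in ["scene","top"]:
    for n in ["scanner","bail","tumbler","single","barcode","stand","rail","hook","hook_seat","phones1","weight","cap"]:
        print(c,n,[(np.round(d["xy"]).tolist(),round(d["conf"],2)) for d in imaging.mark_of(c,n)[:4]],[(np.round(d["extent"]).tolist(),round(d["conf"],2)) for d in imaging.recognise(c,n)[:4]])
print(telemetry.sense())
E
```

```text
scene 469.7394065537771 318.84818689138984 195.33580771482212 [[0.35, -0.53, 0.77, 1472.56], [0.94, 0.19, -0.29, -321.71], [0.01, 0.83, 0.56, 862.71], [0.0, 0.0, 0.0, 1.0]] {}
top 458.2075179458998 316.14129477068445 194.71247741232378 [[0.0, 0.99, -0.1, 416.4], [-1.0, -0.0, -0.02, 45.48], [-0.02, 0.1, 0.99, 1258.44], [0.0, 0.0, 0.0, 1.0]] {}
wrist 330.73498684648604 321.9549743769813 196.23204912255179 [[0.44, 0.87, 0.25, 335.45], [-0.9, 0.42, 0.12, -532.73], [-0.0, -0.27, 0.96, 373.83], [0.0, 0.0, 0.0, 1.0]] {}
scene scanner [([285.0, 213.0], 0.67), ([364.0, 231.0], 0.57), ([201.0, 223.0], 0.56)] [([324.0, 218.0, 49.0, 18.0], 0.97), ([279.0, 203.0, 17.0, 23.0], 0.79), ([168.0, 250.0, 92.0, 62.0], 0.32)]
scene bail [([198.0, 228.0], 0.73), ([370.0, 233.0], 0.58)] [([325.0, 218.0, 45.0, 17.0], 0.88), ([274.0, 198.0, 26.0, 31.0], 0.82), ([208.0, 201.0, 18.0, 14.0], 0.69)]
scene tumbler [([295.0, 249.0], 0.6)] [([279.0, 211.0, 26.0, 40.0], 0.93)]
scene single [([250.0, 270.0], 0.85)] [([179.0, 206.0, 75.0, 92.0], 0.98)]
scene barcode [([210.0, 229.0], 0.86), ([282.0, 204.0], 0.74)] [([
[... 2022 characters left out ...]
 ([163.0, 162.0], 0.64), ([411.0, 179.0], 0.38)] [([154.0, 155.0, 40.0, 42.0], 0.73), ([242.0, 107.0, 37.0, 47.0], 0.72)]
top weight [([350.0, 148.0], 0.61)] [([338.0, 135.0, 27.0, 28.0], 0.59), ([350.0, 188.0, 28.0, 29.0], 0.54)]
top cap [([368.0, 246.0], 0.5)] [([362.0, 240.0, 11.0, 16.0], 0.65)]
{'clock': 2.55, 'qpos': array([-1.1,  0.4,  1.6,  0. ,  1.2, -0. ]), 'qvel': array([ 0., -0., -0., -0.,  0., -0.]), 'joint_efforts': array([  0. , -60.5, -34.2,  -0. ,   0. ,  -0. ]), 'eef_pos': array([ 272.9, -562.3,  231.3]), 'tcp_rot': array([ 3.1, -0. ,  0.5]), 'contact_force': array([ 0. , -0.4,  0.3]), 'wrist_torque': array([-0.,  0., -0.]), 'grasp_force': 0.0, 'opening': 1.0026945991838279}
```

```bash
python3 - <<'E'
import cv2,numpy as np
a=cv2.imread("pics/scene0.png")[130:320,150:490]; b=cv2.imread("pics/top0.png")[90:330,130:500]
a=cv2.resize(a,(800,447),interpolation=2); b=cv2.resize(b,(800,519),interpolation=2)
cv2.imwrite("pics/a.png",a);cv2.imwrite("pics/b.png",b)
E
```

```text
(no output)
```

View pics/a.png

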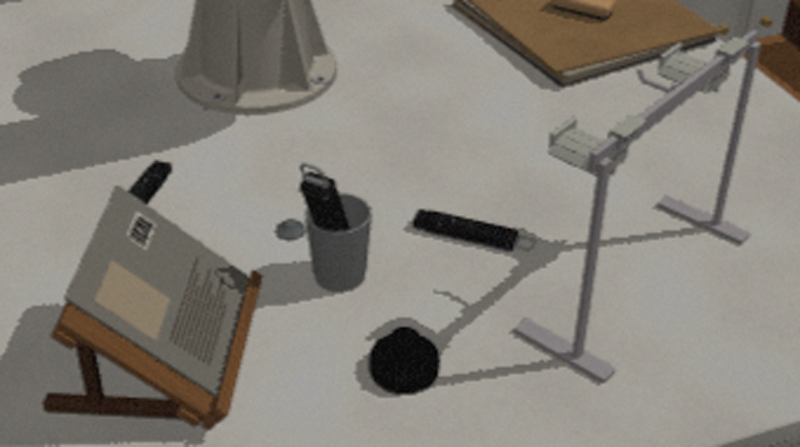

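View pics/b.png

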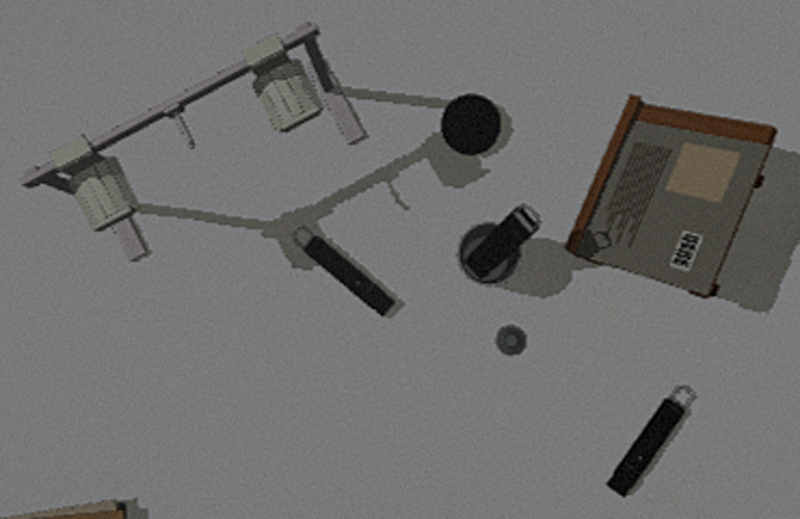

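Top view: the tall scanner stands in the tumbler at full-frame px (367,195), a second lies flat at (288,216) near the rail, and a third at (430,292) by the stand. The one in the tumbler matches the description: it is the only one nose down and leaning there. The bare hook is the middle place, top (214,150) and scene (428,167). I'll confirm the size in a wrist crop before the grasp.

```bash
python3 - <<'E'
from h import *
np.set_printoptions(precision=1,suppress=True)
S=lambda u,v:(150+u/2.353,130+v/2.353); T=lambda u,v:(130+u/2.162,90+v/2.162)
P={"tumbler foot":((295,249),(356,209)),"tumblerrim":(S(339,212),T(490,252)),"scanner org":((285,213),(367,195)),
"tail end":(S(313,172),T(533,213)),"bail":(S(313,170),(373,191)),"barcode":((210,229),(450,205)),"barcodeHand":(S(140,231),T(686,250)),
"sl top right":(S(118,188),T(714,293)),"sl top left":(S(68,302),T(773,143)),"sl low right":(S(248,290),T(580,250)),
"hook":((438,172),(208,136)),"seat":((427,167),(214,151)),"tip":(S(641,75),T(192,147)),"bar endL":(S(602,160),T(313,30)),"bar endR":(S(752,42),T(28,180)),
"weight":((319,286),(350,148)),"cap":((274,226),(368,246)),"ph1":((414,188),(255,117)),"ph2":((459,156),(163,162))}
for n,(a,b) in P.items(): print(n,*tri([ray("scene",a),ray("top",b)]))
print(pose()[1].as_matrix())
E
```

```text
tumbler foot [509.1 -29.6  -6. ] [4.3, 4.3]
tumblerrim [507.3 -27.3  94.1] [1.9, 1.9]
scanner org [530.7 -54.  140.6] [2.5, 2.5]
tail end [543.3 -67.5 183.6] [3.1, 3.1]
bail [536.8 -62.4 180.6] [0.0, 0.0]
barcode [ 509.1 -252.   125.3] [4.7, 4.7]
barcodeHand [ 506.8 -249.1  124.8] [1.0, 1.0]
sl top right [ 457.9 -266.2  153.3] [5.9, 5.9]
sl top left [ 625.7 -338.1  151.9] [5.2, 5.2]
sl low right [ 516.1 -142.9   17.8] [3.5, 3.5]
hook [650.2 308.2 261.1] [3.5, 3.5]
seat [617.2 295.7 259. ] [2.2, 2.2]
tip [601.8 286.3 266.3] [1.5, 1.5]
bar endL [726.  166.7 263.3] [4.5, 4.5]
bar endR [568.3 455.  259.5] [0.3, 0.3]
weight [677.1 -16.8   4.1] [1.0, 1.0]
cap [407.6 -60.7   9.3] [3.8, 3.8]
ph1 [695.2 208.4 262.4] [1.9, 1.9]
ph2 [592.5 409.1 256.8] [3.3, 3.3]
[[ 0.9  0.4  0. ]
 [ 0.4 -0.9 -0. ]
 [ 0.   0.  -1. ]]
```

step_arm:
  moves:
    - [[0, 0, 0], [0.865, -0.45, -0.18], 1]
    - [[0, 0, 0], [0.865, -0.45, -0.18], 1]
    - [[0, 0, 0], [0.865, -0.45, -0.18], 1]
    - [[0, 0, 0], [0.865, -0.45, -0.18], 1]
    - [[0, 0, 0], [0.865, -0.45, -0.18], 1]

```text
clock: 3.05
eef_pos: [392.4, -402.2, 268.7]
tcp_rot: [3.141, -0.002, 0.456]
contact_force: [-0.2, -0.5, 0.0]
opening: 0.997
grasp_force: 0.0
```

step_arm:
  moves:
    - [[0, 0, 0], [0.865, -0.45, -0.18], 1]
    - [[0, 0, 0], [0.865, -0.45, -0.18], 1]
    - [[0, 0, 0], [0.865, -0.45, -0.18], 1]
    - [[0, 0, 0], [0.865, -0.45, -0.18], 1]
    - [[0, 0, 0], [0.865, -0.45, -0.18], 1]
    - [[0, 0, 0], [0.865, -0.45, -0.18], 1]

```text
clock: 3.65
eef_pos: [505.9, -249.0, 303.2]
tcp_rot: [3.141, 0.0, 0.454]
contact_force: [-0.3, 0.6, -0.7]
opening: 1.002
grasp_force: 0.0
```

```bash
cat >> h.py <<'E'
def go(p,X,Zt):
    """shift (/200) and turn (/45deg) to reach TCP p with tool x heading-vector X, tool z Zt"""
    Zt=np.array(Zt,float);Zt/=np.linalg.norm(Zt); X=np.array(X,float); X-=Zt*(X@Zt); X/=np.linalg.norm(X)
    T=np.c_[X,np.cross(Zt,X),Zt]; c,Rc=pose()
    print("turn",np.round(np.degrees((Rc.inv()*R.from_matrix(T)).as_rotvec())/45,3),"shift",np.round(Rc.inv().apply(np.array(p)-c)/200,4))
    return T
E
python3 - <<'E'
from h import *
np.set_printoptions(precision=1,suppress=True)
print(telemetry.sense()["clock"],pose()[0],pose()[1].as_euler("xyz"))
save("wrist","w1")
for n in ["barcode","single"]: 
    m=imaging.mark_of("wrist",n)[:3]; print(n,m)
    for d in m[:2]:
        print(tri([ray("wrist",d["xy"]),ray("scene",(210,229) if n=="barcode" else (250,270)),ray("top",(450,205) if n=="barcode" else (410,178))]))
for q in [(506.8,-249.1,124.8),(457.9,-266.2,153.3),(625.7,-338.1,151.9)]: print(proj("wrist",q))
E
```

```text
3.65 [ 505.9 -249.   303.2] [3.1 0.  0.5]
barcode [{'xy': [323.9, 176.6], 'conf': 0.95}]
(array([ 507. , -252.6,  124.8]), [3.1, 5.7, 4.2])
single [{'xy': [301.3, 69.5], 'conf': 0.61}]
(array([ 589.5, -177.2,   30. ]), [6.3, 6.4, 0.8])
[320.5 171.9]
[314.3 231.3]
[474.8  99.9]
```

View pics/w1.png

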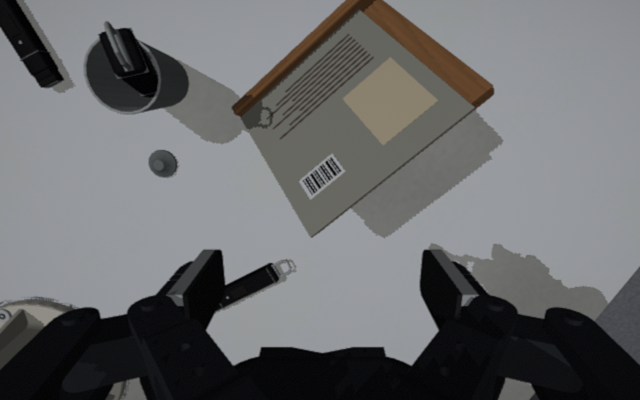

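The wrist view shows the barcode at (322,177), sleeve corners at (313,237) and (473,106), the tumbler's scanner at upper left (125,60), and a clearly slimmer scanner lying at (255,285).

step_arm:
  moves:
    - [[0, 0, 1], [0.5, -0.8, -0.15], 1]
    - [[0, 0, 1], [0.5, -0.8, -0.15], 1]
    - [[0, 0, 1], [0.5, -0.8, -0.15], 1]
    - [[0, 0, 1], [0.5, -0.8, -0.15], 1]
    - [[0, 0, 1], [0.5, -0.8, -0.15], 1]
    - [[0, 0, 1], [0.5, -0.8, -0.15], 1]

```text
clock: 4.4
eef_pos: [525.5, -61.3, 333.4]
tcp_rot: [-3.141, -0.0, -0.339]
contact_force: [0.3, -0.0, -0.5]
opening: 1.001
grasp_force: 0.0
```

```bash
python3 - <<'E'
from h import *
np.set_printoptions(precision=1,suppress=True)
print(telemetry.sense()["clock"],pose()[0],pose()[1].as_euler("xyz"),telemetry.sense()["qpos"])
save("wrist","w2")
for n in ["scanner","bail","tumbler"]: print(n,[(d["xy"],round(d["conf"],2)) for d in imaging.mark_of("wrist",n)[:3]])
for n,q in dict(org=(530.7,-54,140.6),tail=(543.3,-67.5,183.6),bail=(536.8,-62.4,180),foot=(509,-29,0),rim=(507.3,-27.3,95),bc=(507,-251,125)).items(): print(n,proj("wrist",q))
E
```

```text
4.4 [525.5 -61.3 333.4] [-3.1 -0.  -0.3] [-0.1  0.1  1.7  0.   1.3  1.8]
scanner [([488.3, 244.7], 0.79), ([170.8, 212.4], 0.75), ([314.4, 171.7], 0.73)]
bail [([150.4, 207.4], 0.92), ([315.7, 170.9], 0.47)]
tumbler [([301.1, 176.5], 0.83)]
org [311.  170.4]
tail [319.1 162. ]
bail [316.2 169.8]
foot [302.8 170.6]
rim [297.6 188.3]
bc [497.  127.9]
```

View pics/w2.png

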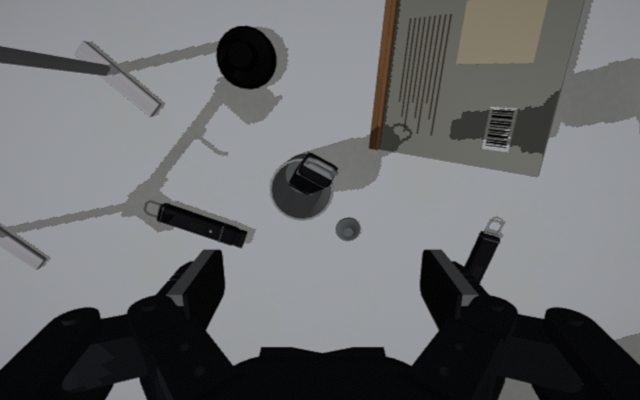

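```bash
python3 - <<'E'
import cv2
a=cv2.imread("pics/w2.png")[135:225,255:375]; cv2.imwrite("pics/w2c.png",cv2.resize(a,None,fx=6,fy=6,interpolation=2))
E
```

```text
(no output)
```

View pics/w2c.png

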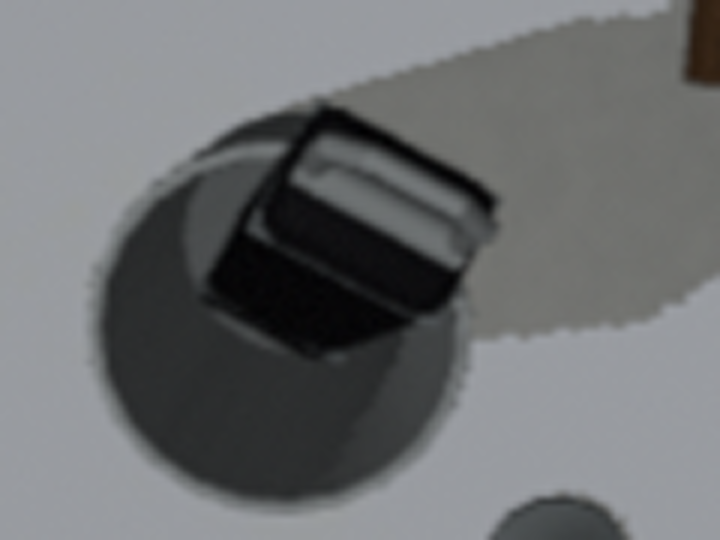

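```bash
python3 - <<'E'
from h import *
np.set_printoptions(precision=1,suppress=True)
C=lambda u,v:(255+u/6,135+v/6)
def at(uv,z,c="wrist"):
    o,d=ray(c,uv); return o+d*(z-o[2])/d[2]
q=[at(C(*p),162) for p in [(325,105),(495,200),(440,315),(265,240)]]
print("tail",np.mean(q,0),q)
y=(q[1]-q[0]+q[2]-q[3]); print("y heading",np.degrees(np.arctan2(y[1],y[0])))
rim=at(C(280,322),95); print("rim",rim)
print("bc", tri([ray("wrist",(499.5,129)),ray("scene",(209.5,228.5)),ray("top",(448,205.5))]))
print("bc corner label", at((489,109),125),at((483,149),125))
print(proj("scene",np.mean(q,0)),proj("top",np.mean(q,0)))
E
```

```text
tail [531.7 -62.8 162. ] [array([551.5, -60.2, 162. ]), array([528.2, -80.9, 162. ]), array([513. , -66.4, 162. ]), array([534.1, -43.7, 162. ])]
y heading -135.68535791913234
rim [505.3 -31.7  95. ]
bc (array([ 506.7, -250.8,  125.5]), [2.3, 3.0, 0.8])
bc corner label [ 528.6 -246.8  125. ] [ 490.  -232.7  125. ]
[282.5 207.2] [372.4 194. ]
```

```bash
python3 - <<'E'
from h import *
go((492.9,-20.9,235.4),(.698*.829,-.716*.829,.559),(.390,-.400,-.829))
E
```

```text
turn [-0.175  0.742  0.575] shift [-0.2217 -0.1452  0.4883]
```

step_arm:
  moves:
    - [[-0.175, 0.742, 0.575], [-0.222, -0.145, 0.488], 1]
    - [[-0.175, 0.742, 0.575], [-0.222, -0.145, 0.488], 1]
    - [[-0.175, 0.742, 0.575], [-0.222, -0.145, 0.488], 1]
    - [[-0.175, 0.742, 0.575], [-0.222, -0.145, 0.488], 1]
    - [[-0.175, 0.742, 0.575], [-0.222, -0.145, 0.488], 1]
    - [[-0.175, 0.742, 0.575], [-0.222, -0.145, 0.488], 1]
    - [[-0.175, 0.742, 0.575], [-0.222, -0.145, 0.488], 1]
    - [[-0.175, 0.742, 0.575], [-0.222, -0.145, 0.488], 1]

```text
clock: 5.4
eef_pos: [496.9, -36.2, 251.8]
tcp_rot: [-3.141, -0.553, -0.779]
contact_force: [-0.5, -0.3, 0.9]
opening: 0.999
grasp_force: 0.0
```

```bash
python3 - <<'E'
from h import *
np.set_printoptions(precision=2,suppress=True)
print(telemetry.sense()["clock"],pose()[0],pose()[1].as_matrix(),telemetry.sense()["qpos"])
save("wrist","w3",(200,80,240,180),3.3)
np.save("w3cal.npy",imaging.calibration("wrist"))
for n in ["scanner","bail","tumbler"]: print(n,[(d["xy"],round(d["conf"],2)) for d in imaging.mark_of("wrist",n)[:3]])
for n,q in dict(org1=(527,-58,145),org2=(536,-61,149.7),tail=(531.7,-62.8,162),rim=(505.5,-31,95),rim2=(507,-28,95)).items(): print(n,proj("wrist",q))
E
```

```text
5.4 [496.88 -36.25 251.81] [[ 0.61 -0.7   0.37]
 [-0.6  -0.71 -0.37]
 [ 0.53 -0.   -0.85]] [ 0.24 -0.01  2.15 -0.67  0.8   3.02]
scanner [([557.4, 256.7], 0.96), ([309.1, 222.7], 0.57)]
bail [([307.2, 195.5], 0.62)]
tumbler [([210.7, 190.8], 0.62)]
org1 [314.11 224.56]
org2 [308.86 213.05]
tail [313.84 211.73]
rim [310.6  271.15]
rim2 [307.16 272.29]
```

View pics/w3.png

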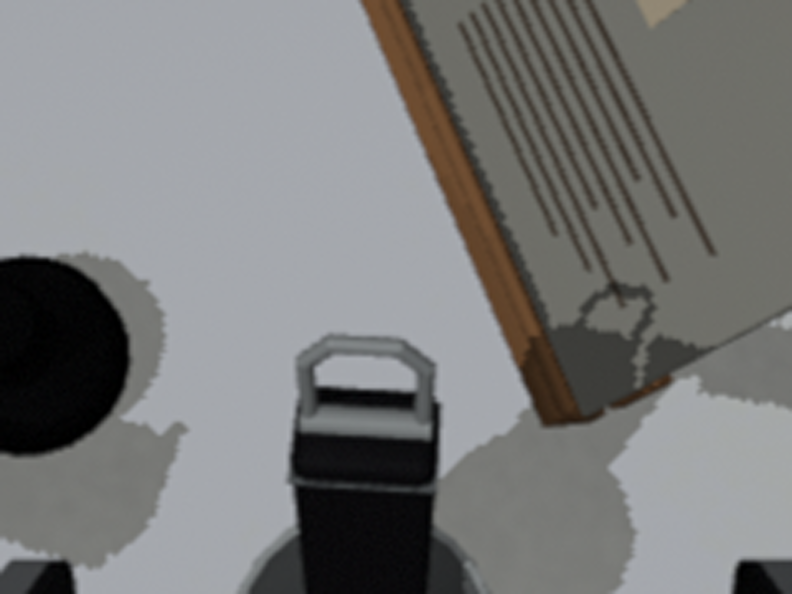

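```bash
cat >> h.py <<'E'
def raywc(p,rpy,uv):
    "wrist-camera ray as it was at an earlier TCP pose"
    o,d=ray("wrist",uv); c,Rc=pose(); Q=R.from_euler("xyz",rpy)*Rc.inv()
    return np.array(p)+Q.apply(o-c),Q.apply(d)
E
python3 - <<'E'
from h import *
np.set_printoptions(precision=2,suppress=True)
w2=((525.5,-61.3,333.4),(-3.141,0,-.339))
bt=[ray("wrist",(310.6,184.5)),ray("scene",(281.7,200.1)),ray("top",(375.1,186.2)),raywc(*w2,(321.7,165.8))]
x,e=tri(bt); print("bailtop all",x,e, tri([bt[0],bt[3]]),tri([bt[0],bt[1]]))
z=np.array([.3584*.698,-.3584*.716,.9336])
for p in (x,): print("org from bailtop",p-46.5*z)
# lateral check: wrist3 image mid of body at seam
print([proj("wrist",x+t*z) for t in (0,-28.5,-46.5,-70)])
E
```

```text
bailtop all [543.42 -67.78 193.36] [3.1, 0.6, 3.7, 1.5] (array([541.52, -68.64, 194.82]), [1.2, 1.2]) (array([542.04, -68.67, 192.25]), [1.6, 1.6])
org from bailtop [531.79 -55.84 149.94]
[array([306.12, 184.52]), array([307.26, 208.19]), array([307.87, 221.04]), array([308.58, 235.86])]
```

```bash
python3 - <<'E'
from h import *
go((508,-34.9,227.7),(.638,-.654,.407),(.284,-.291,-.914))
E
```

```text
turn [-0.011 -0.172  0.022] shift [-0.0353 -0.0438  0.1197]
```

step_arm:
  moves:
    - [[-0.011, -0.172, 0.022], [-0.035, -0.044, 0.12], 1]
    - [[-0.011, -0.172, 0.022], [-0.035, -0.044, 0.12], 1]
    - [[-0.011, -0.172, 0.022], [-0.035, -0.044, 0.12], 1]
    - [[-0.011, -0.172, 0.022], [-0.035, -0.044, 0.12], 1]

```text
clock: 6.0
eef_pos: [507.4, -35.1, 227.8]
tcp_rot: [3.14, -0.421, -0.796]
contact_force: [-0.2, -0.1, 0.2]
opening: 0.996
grasp_force: 0.0
```

```bash
python3 - <<'E'
from h import *
print(telemetry.sense()["qpos"])
go((508,-34.9,227.7),(.638,-.654,.407),(.284,-.291,-.914))
go((536.4,-64,136.3),(.638,-.654,.407),(.284,-.291,-.914))
E
```

```text
[ 0.15461189  0.06020302  2.09254381 -0.48538501  0.79679784  2.83094185]
turn [ 0.001 -0.003  0.002] shift [ 0.0011 -0.0029  0.0008]
turn [ 0.001 -0.003  0.002] shift [-2.00e-04 -3.40e-03  5.01e-01]
```

step_arm:
  moves:
    - [[0, 0, 0], [0, -0.003, 0.2], 1]
    - [[0, 0, 0], [0, -0.003, 0.35], 1]
    - [[0, 0, 0], [0, -0.003, 0.45], 1]
    - [[0, 0, 0], [0, -0.003, 0.5], 1]
    - [[0, 0, 0], [0, -0.003, 0.5], 1]

```text
clock: 6.5
eef_pos: [536.1, -63.3, 135.8]
tcp_rot: [3.139, -0.419, -0.794]
contact_force: [0.4, 0.0, -0.1]
opening: 1.001
grasp_force: 0.0
```

step_arm:
  moves:
    - [[0, 0, 0], [0, 0, 0], -1]
    - [[0, 0, 0], [0, 0, 0], -1]
    - [[0, 0, 0], [0, 0, 0], -1]
    - [[0, 0, 0], [0, 0, 0], -1]
    - [[0, 0, 0], [0, 0, 0], -1]
    - [[0, 0, 0], [0, 0, 0], -1]
  squeeze: 40

```text
clock: 7.1
eef_pos: [537.1, -63.2, 136.8]
tcp_rot: [-3.142, -0.42, -0.795]
contact_force: [-0.4, 1.3, 1.2]
opening: 0.39
grasp_force: 44.0
```

step_arm:
  moves:
    - [[0, 0, 0], [0.1, 0, -0.1], -1]
    - [[0, 0, 0], [0.2, 0, -0.2], -1]
    - [[0, 0, 0], [0.3, 0, -0.3], -1]
    - [[0, 0, 0], [0.4, 0, -0.4], -1]
    - [[0, 0, 0], [0.5, 0, -0.5], -1]
    - [[0, 0, 0], [0.53, 0, -0.53], -1]
    - [[0, 0, 0], [0.53, 0, -0.53], -1]
  squeeze: 60

```text
clock: 7.8
eef_pos: [574.7, -101.8, 277.1]
tcp_rot: [-3.141, -0.421, -0.796]
contact_force: [0.2, -0.5, -2.7]
opening: 0.389
grasp_force: 62.3
```

```bash
python3 - <<'E'
from h import *
np.set_printoptions(precision=2,suppress=True)
print(telemetry.sense()["qpos"],pose()[0],pose()[1].as_matrix())
ims=[cv2.resize(imaging.grab_frame(c)[y:y+h,x:x+w],(400,300),interpolation=2) for c,(x,y,w,h) in dict(scene=(220,140,160,120),top=(320,130,120,90),wrist=(160,60,320,240)).items()]
cv2.imwrite("pics/lift.png",np.vstack([np.hstack(ims[:2]),np.hstack([ims[2],0*ims[2]])])[:,:,::-1])
for c in ("scene","top","wrist"):
  for n in ["scanner","bail","window","tumbler"]: print(c,n,[(np.round(d["xy"]),round(d["conf"],2)) for d in imaging.mark_of(c,n)[:3]])
c,Rc=pose(); a=np.radians(45)
zt=np.array([np.sin(a),0,-np.cos(a)]); G=np.array([0,0,-19.])
for n,t in dict(org=-4,bail=27.2,bailtop=42.5,tail=14,window=-154).items():
    p=c+Rc.apply(G+t*zt); print(n,p,[proj(k,p) for k in ("scene","top","wrist")])
E
```

```text
[-0.01  0.1   1.92 -0.4   0.85  2.58] [ 574.72 -101.77  277.05] [[ 0.64 -0.71  0.29]
 [-0.65 -0.7  -0.29]
 [ 0.41 -0.   -0.91]]
scene scanner [(array([272., 178.]), 0.75), (array([200., 222.]), 0.71), (array([365., 230.]), 0.61)]
scene bail [(array([372., 230.]), 0.97), (array([266., 165.]), 0.73), (array([199., 229.]), 0.45)]
scene window [(array([327., 221.]), 0.52), (array([284., 211.]), 0.42)]
scene tumbler [(array([295., 246.]), 0.91)]
top scanner [(array([440., 280.]), 0.89), (array([279., 207.]), 0.79), (array([393., 173.]), 0.49)]
top bail [(array([270., 198.]), 0.57), (array([399., 167.]), 0.55)]
top window [(array([164., 163.]), 0.75)]
top tumbler []
wrist scanner [(array([557., 309.]), 0.85), (array([323., 279.]), 0.63), (array([323., 256.]), 0.36)]
wrist bail [(array([324., 255.]), 0.75), (array([551., 286.]), 0.6)]
wrist window []
wrist tumbler [(array([317., 329.]), 0.88), (array([217., 242.]), 0.58)]
org [567.98 -94.94 290.07] [array([271.91, 173.59]), array([393.28, 170.72]), array([320.64, 279.92])]
bail [ 575.8  -102.89  319.21] [array([268.87, 164.95]), array([399.1 , 164.77]), array([320.4, 255.9])]
bailtop [ 579.64 -106.79  333.5 ] [array([267.33, 160.56]), array([402.09, 161.73]), array([320.24, 239.39])]
tail [572.49 -99.53 306.88] [array([270.18, 168.65]), array([396.6 , 167.33]), array([320.51, 267.33])]
window [530.37 -56.73 149.98] [array([284.79, 210.21]), array([369.46, 195.06]), array([321.11, 328.4 ])]
```

View pics/lift.png

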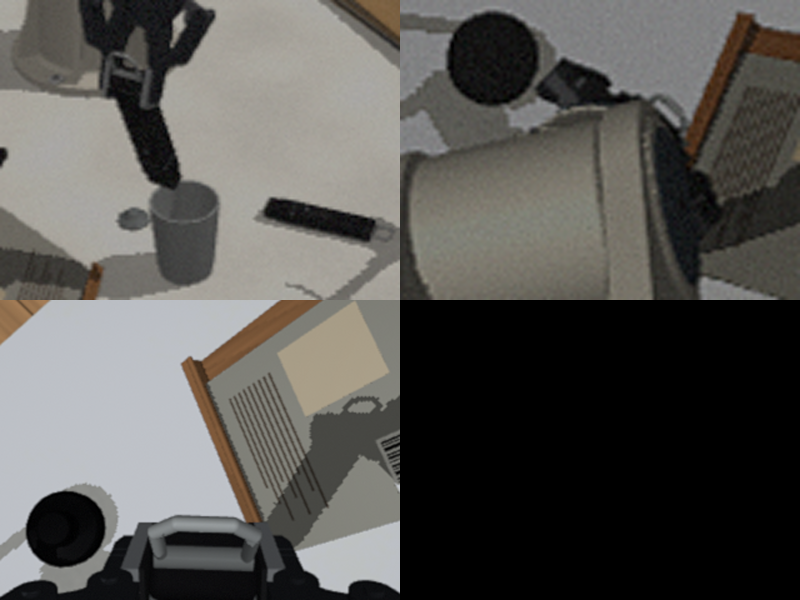

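```bash
cat >> h.py <<'E'
from scipy.spatial.transform import Slerp
A=np.radians(45); ZS=np.array([np.sin(A),0,-np.cos(A)]); XS=np.array([-np.cos(A),0,-np.sin(A)])  # scanner axes in the tool
ORG=np.array([0,0,-19.])-4*ZS
def tcp_for(pt,along,zs,xs):
    "TCP pose that puts the scanner point 'along' mm up its axis at pt, scanner axes zs, xs in the world"
    zs=np.array(zs,float)/np.linalg.norm(zs); xs=np.array(xs,float); xs-=zs*(xs@zs); xs/=np.linalg.norm(xs)
    W=np.c_[xs,np.cross(zs,xs),zs]; S=np.c_[XS,np.cross(ZS,XS),ZS]
    T=R.from_matrix(W@S.T); return np.array(pt)-T.apply(ORG+along*ZS),T
def plan(p,T,n=1,start=None):
    c,Rc=start or pose(); sl=Slerp([0,1],R.concatenate([Rc,T])); a,Ra=c,Rc
    for i in range(1,n+1):
        b,Rb=c+(np.array(p)-c)*i/n,sl(i/n)
        rv=np.degrees((Ra.inv()*Rb).as_rotvec())
        print("turn",np.round(rv/45,3),"shift",np.round(Ra.inv().apply(b-a)/200,4),"rows>=",max(np.linalg.norm(rv)/8.59,np.linalg.norm(b-a)/50)); a,Ra=b,Rb
def readpose(bc,hd,d):
    e=np.array([np.cos(hd),np.sin(hd)]); t=np.radians(42)   # hd: heading of the stand's front
    n=np.r_[e*np.sin(t),np.cos(t)]; return tcp_for(np.array(bc)+d*n,-150,n,np.r_[-e*np.cos(t),np.sin(t)])
E
python3 - <<'E'
from h import *
np.set_printoptions(precision=2,suppress=True)
def at(o,d,z): return o+d*(z-o[2])/d[2]
w1=((505.9,-249,303.2),(3.141,0,.454)); w2=((525.5,-61.3,333.4),(-3.141,0,-.339))
def hd(a,b,z):
    v=at(*a,z)-at(*b,z); return np.degrees(np.arctan2(v[1],v[0])),np.linalg.norm(v)
print("sleeve top w1",hd(raywc(*w1,(473,106)),raywc(*w1,(313,237)),150))
print("ledge w2",hd(raywc(*w2,(393,0)),raywc(*w2,(372,150)),25))
print("right side w2 low->high", [at(*raywc(*w2,u),z) for u,z in (((380,150),22),((541,176),148))])
print("bc w1,w2 pair",tri([raywc(*w1,(322.5,177)),raywc(*w2,(499.5,129))]))
p,T=readpose((506.7,-250.8,125.5),np.radians(68),70); print(p,T.as_matrix()); plan(p,T,3)
E
```

```text
sleeve top w1 (np.float64(-22.76834264829699), np.float64(184.89147399385786))
ledge w2 (np.float64(-25.04684707238985), np.float64(182.90415910172018))
right side w2 low->high [array([ 505.9 , -139.62,   22.  ]), array([ 450.17, -270.92,  148.  ])]
bc w1,w2 pair (array([ 505.72, -250.41,  126.69]), [0.4, 0.4])
[ 563.22 -110.91  272.99] [[ 0.37  0.93  0.02]
 [ 0.93 -0.37  0.05]
 [ 0.05 -0.   -1.  ]]
turn [ 0.2  -0.1  -0.82] shift [-0.    0.02  0.  ] rows>= 4.455698309807763
turn [ 0.2  -0.1  -0.82] shift [-0.02  0.02  0.  ] rows>= 4.455698309807763
turn [ 0.2  -0.1  -0.82] shift [-0.02  0.    0.  ] rows>= 4.455698309807766
```

step_arm:
  moves:
    - [[0.2, -0.1, -0.82], [0, 0.02, -0.05], -1]
    - [[0.2, -0.1, -0.82], [0, 0.02, -0.05], -1]
    - [[0.2, -0.1, -0.82], [0, 0.02, -0.05], -1]
    - [[0.2, -0.1, -0.82], [0, 0.02, -0.05], -1]
    - [[0.2, -0.1, -0.82], [0, 0.02, -0.05], -1]

```text
clock: 9.05
eef_pos: [568.7, -101.8, 285.9]
tcp_rot: [3.05, -0.307, -0.105]
contact_force: [-0.1, -0.2, -1.9]
opening: 0.389
grasp_force: 62.3
```

step_arm:
  moves:
    - [[0.2, -0.1, -0.82], [-0.02, 0.02, 0], -1]
    - [[0.2, -0.1, -0.82], [-0.02, 0.02, 0], -1]
    - [[0.2, -0.1, -0.82], [-0.02, 0.02, 0], -1]
    - [[0.2, -0.1, -0.82], [-0.02, 0.02, 0], -1]
    - [[0.2, -0.1, -0.82], [-0.02, 0.02, 0], -1]

```text
clock: 9.55
eef_pos: [564.7, -105.4, 285.0]
tcp_rot: [3.055, -0.166, 0.547]
contact_force: [0.2, 0.2, -1.6]
opening: 0.388
grasp_force: 62.3
```

```bash
python3 - <<'E'
from h import *
p,T=readpose((506.2,-250.6,126),np.radians(67.3),40); plan(p,T,1); print(telemetry.sense()["qpos"].round(2))
E
```

```text
turn [ 0.194 -0.106 -0.8  ] shift [-0.1245  0.0705  0.157 ] rows>= 4.348978526641524
[-0.22  0.13  1.81  0.06  1.02  0.79]
```

step_arm:
  moves:
    - [[0.194, -0.106, -0.8], [-0.124, 0.07, 0.157], -1]
    - [[0.194, -0.106, -0.8], [-0.124, 0.07, 0.157], -1]
    - [[0.194, -0.106, -0.8], [-0.124, 0.07, 0.157], -1]
    - [[0.194, -0.106, -0.8], [-0.124, 0.07, 0.157], -1]
    - [[0.194, -0.106, -0.8], [-0.124, 0.07, 0.157], -1]
    - [[0.194, -0.106, -0.8], [-0.124, 0.07, 0.157], -1]

```text
clock: 10.15
eef_pos: [556.7, -129.4, 250.8]
tcp_rot: [3.141, -0.052, 1.17]
contact_force: [-0.3, -0.3, -0.7]
opening: 0.391
grasp_force: 62.3
```

```bash
python3 - <<'E'
from h import *
np.set_printoptions(precision=2,suppress=True)
k=(506.2,-250.6,126); h=np.radians(67.3)
for d in (40,15): p,T=readpose(k,h,d); plan(p,T,1)
ims=[cv2.resize(imaging.grab_frame(c)[y:y+q,x:x+w],(400,300),interpolation=2) for c,(x,y,w,q) in dict(scene=(170,140,120,90),wrist=(0,0,640,400)).items()]
cv2.imwrite("pics/pre.png",np.hstack(ims)[:,:,::-1])
c,Rc=pose()
for n,t in dict(org=0,tail=18,window=-150).items():
    q=c+Rc.apply(ORG+t*ZS); print(n,q,[proj(m,q) for m in ("scene","wrist")])
print(telemetry.sense()["qpos"],[proj("scene",k),proj("wrist",k)])
E
```

```text
turn [ 0.   -0.   -0.01] shift [-0.  0. -0.] rows>= 0.030030758804852047
turn [ 0.   -0.   -0.01] shift [-0.09  0.    0.09] rows>= 0.5013744936040182
org [ 554.81 -132.61  266.81] [array([255.29, 182.07]), array([320.38, 275.22])]
tail [ 559.53 -121.53  280.19] [array([260.06, 177.4 ]), array([320.19, 262.14])]
window [ 515.5  -224.91  155.29] [array([218.03, 218.48]), array([321.11, 325.58])]
[-0.26  0.25  1.74  0.06  1.15  0.12] [array([208.42, 227.73]), array([322.81, 332.56])]
```

View pics/pre.png

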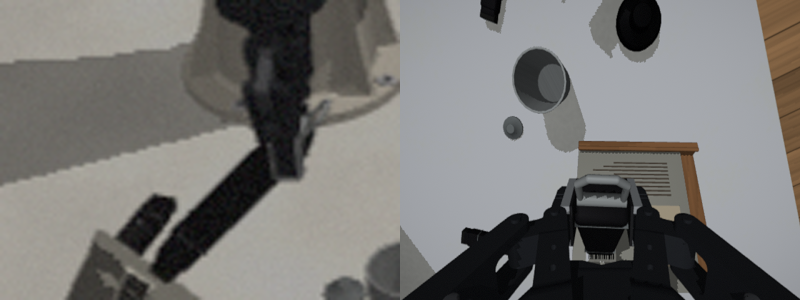

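step_arm:
  moves:
    - [[0, 0, 0], [-0.06, 0, 0.06], -1]
    - [[0, 0, 0], [-0.11, 0, 0.11], -1]
    - [[0, 0, 0], [-0.12, 0, 0.12], -1]
    - [[0, 0, 0], [-0.12, 0, 0.12], -1]

```text
clock: 10.65
eef_pos: [546.6, -150.6, 224.9]
tcp_rot: [-3.14, -0.053, 1.168]
contact_force: [0.0, 0.2, -1.3]
opening: 0.389
grasp_force: 62.3
```

step_arm:
  moves:
    - [[0, 0, 0], [-0.01, 0, 0.01], -1]
    - [[0, 0, 0], [-0.01, 0, 0.01], -1]

```text
clock: 10.85
eef_pos: [546.9, -151.9, 223.8]
tcp_rot: [3.141, -0.053, 1.169]
contact_force: [0.1, 0.1, -1.0]
opening: 0.387
grasp_force: 62.5
```

step_arm:
  moves:
    - [[0, 0, 0], [-0.007, 0, 0.007], -1]
    - [[0, 0, 0], [-0.007, 0, 0.007], -1]

```text
clock: 11.05
eef_pos: [546.4, -153.0, 222.4]
tcp_rot: [3.141, -0.053, 1.17]
contact_force: [0.1, 1.7, 0.9]
opening: 0.389
grasp_force: 62.6
```

step_arm:
  moves:
    - [[0, 0, 0], [-0.0035, 0, 0.0035], -1]
    - [[0, 0, 0], [-0.0035, 0, 0.0035], -1]

```text
clock: 11.25
eef_pos: [546.1, -153.6, 221.5]
tcp_rot: [3.141, -0.053, 1.17]
contact_force: [1.3, 1.8, 1.2]
opening: 0.391
grasp_force: 62.6
```

step_arm:
  moves:
    - [[0, 0, 0], [0, 0, 0], -1]

```text
clock: 11.35
eef_pos: [546.1, -153.6, 221.6]
tcp_rot: [3.141, -0.053, 1.17]
contact_force: [1.3, 1.9, 1.1]
opening: 0.389
grasp_force: 62.6
```

step_arm:
  moves:
    - [[0, 0, 0], [0, 0, 0], -1]

```text
clock: 11.45
eef_pos: [546.1, -153.7, 221.6]
tcp_rot: [3.141, -0.053, 1.17]
contact_force: [1.1, 2.0, 0.9]
opening: 0.39
grasp_force: 62.5
```

step_arm:
  moves:
    - [[0, 0, 0], [0, 0, 0], -1]

```text
clock: 11.55
eef_pos: [546.1, -153.7, 221.5]
tcp_rot: [3.141, -0.053, 1.169]
contact_force: [0.5, 2.3, 1.5]
opening: 0.39
grasp_force: 62.5
```

step_arm:
  moves:
    - [[0, 0, 0], [-0.003, 0, 0.003], -1]
    - [[0, 0, 0], [-0.003, 0, 0.003], -1]
    - [[0, 0, 0], [-0.003, 0, 0.003], -1]
    - [[0, 0, 0], [-0.003, 0, 0.003], -1]
    - [[0, 0, 0], [-0.003, 0, 0.003], -1]
    - [[0, 0, 0], [-0.003, 0, 0.003], -1]
    - [[0, 0, 0], [-0.003, 0, 0.003], -1]
    - [[0, 0, 0], [-0.003, 0, 0.003], -1]

```text
clock: 12.35
eef_pos: [545.7, -154.3, 220.8]
tcp_rot: [3.141, -0.053, 1.169]
contact_force: [2.0, 2.0, 1.4]
opening: 0.387
grasp_force: 62.4
```

step_arm:
  moves:
    - [[0, 0, 0], [0, 0, 0], -1]
    - [[0, 0, 0], [0, 0, 0], -1]
    - [[0, 0, 0], [0, 0, 0], -1]
    - [[0, 0, 0], [0, 0, 0], -1]
    - [[0, 0, 0], [0, 0, 0], -1]
    - [[0, 0, 0], [0, 0, 0], -1]
    - [[0, 0, 0], [0, 0, 0], -1]
    - [[0, 0, 0], [0, 0, 0], -1]

```text
clock: 13.15
eef_pos: [545.7, -154.3, 220.8]
tcp_rot: [3.141, -0.053, 1.169]
contact_force: [1.9, 1.5, 0.6]
opening: 0.391
grasp_force: 62.4
```

step_arm:
  moves:
    - [[0, 0, 0], [0, 0, 0], -1]
    - [[0, 0, 0], [0, 0, 0], -1]
    - [[0, 0, 0], [0, 0, 0], -1]
    - [[0, 0, 0], [0, 0, 0], -1]
    - [[0, 0, 0], [0, 0, 0], -1]
    - [[0, 0, 0], [0, 0, 0], -1]
    - [[0, 0, 0], [0, 0, 0], -1]
    - [[0, 0, 0], [0, 0, 0], -1]

```text
clock: 13.95
eef_pos: [545.7, -154.2, 220.8]
tcp_rot: [3.141, -0.053, 1.169]
contact_force: [1.0, 1.7, 1.2]
opening: 0.389
grasp_force: 62.4
```

```bash
python3 - <<'E'
from h import *
np.set_printoptions(precision=2,suppress=True)
c,Rc=pose(); q=c+Rc.apply(ORG-150*ZS); print("window (nose out)",q,"bail",c+Rc.apply(ORG+31.2*ZS))
save("wrist","w5",(190,200,260,180),3); save("scene","s5",(170,160,120,90),5)
print(proj("wrist",(506.2,-250.6,126)))
a=cv2.imread("pics/w5.png");b=cv2.imread("pics/s5.png"); cv2.imwrite("pics/read.png",np.hstack([cv2.resize(a,(400,280)),cv2.resize(b,(400,280))]))
E
```

```text
window (nose out) [ 505.08 -250.    125.27] bail [ 552.39 -138.42  259.97]
[322.67 326.26]
```

View pics/read.png

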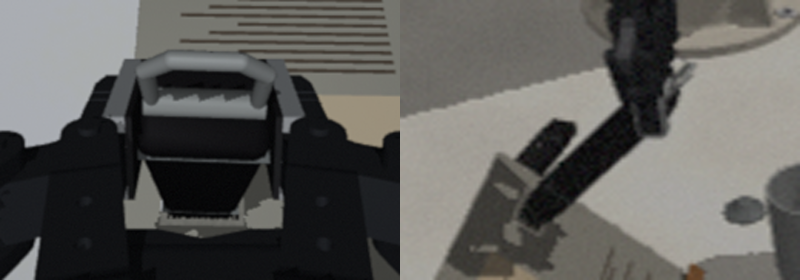

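The nose sits centred on the label: bars show evenly along its edge at crop (160–240,215), and the scene view shows it square on. I'll press slightly deeper for margin and hold again.

step_arm:
  moves:
    - [[0, 0, 0], [-0.0025, 0, 0.0025], -1]
    - [[0, 0, 0], [-0.0025, 0, 0.0025], -1]
    - [[0, 0, 0], [-0.0025, 0, 0.0025], -1]
    - [[0, 0, 0], [-0.0025, 0, 0.0025], -1]
    - [[0, 0, 0], [-0.0025, 0, 0.0025], -1]
    - [[0, 0, 0], [-0.0025, 0, 0.0025], -1]
    - [[0, 0, 0], [-0.0025, 0, 0.0025], -1]
    - [[0, 0, 0], [-0.0025, 0, 0.0025], -1]

```text
clock: 14.85
eef_pos: [545.5, -154.7, 220.3]
tcp_rot: [3.141, -0.053, 1.169]
contact_force: [1.6, 3.2, 0.7]
opening: 0.39
grasp_force: 62.4
```

step_arm:
  moves:
    - [[0, 0, 0], [0, 0, 0], -1]
    - [[0, 0, 0], [0, 0, 0], -1]
    - [[0, 0, 0], [0, 0, 0], -1]
    - [[0, 0, 0], [0, 0, 0], -1]
    - [[0, 0, 0], [0, 0, 0], -1]
    - [[0, 0, 0], [0, 0, 0], -1]
    - [[0, 0, 0], [0, 0, 0], -1]
    - [[0, 0, 0], [0, 0, 0], -1]

```text
clock: 15.65
eef_pos: [545.5, -154.7, 220.3]
tcp_rot: [3.141, -0.053, 1.169]
contact_force: [2.0, 1.9, 1.5]
opening: 0.383
grasp_force: 62.4
```

step_arm:
  moves:
    - [[0, 0, 0], [0, 0, 0], -1]
    - [[0, 0, 0], [0, 0, 0], -1]
    - [[0, 0, 0], [0, 0, 0], -1]
    - [[0, 0, 0], [0, 0, 0], -1]
    - [[0, 0, 0], [0, 0, 0], -1]
    - [[0, 0, 0], [0, 0, 0], -1]
    - [[0, 0, 0], [0, 0, 0], -1]
    - [[0, 0, 0], [0, 0, 0], -1]

```text
clock: 16.45
eef_pos: [545.5, -154.7, 220.3]
tcp_rot: [3.141, -0.053, 1.169]
contact_force: [1.0, 1.6, 2.1]
opening: 0.385
grasp_force: 62.4
```

step_arm:
  moves:
    - [[0, 0, 0], [0, 0, 0], -1]
    - [[0, 0, 0], [0, 0, 0], -1]
    - [[0, 0, 0], [0, 0, 0], -1]
    - [[0, 0, 0], [0, 0, 0], -1]

```text
clock: 16.85
eef_pos: [545.5, -154.7, 220.3]
tcp_rot: [3.141, -0.053, 1.169]
contact_force: [1.2, 2.5, 1.8]
opening: 0.391
grasp_force: 62.4
```

step_arm:
  moves:
    - [[0, 0, 0], [0.02, 0, -0.02], -1]
    - [[0, 0, 0], [0.1, 0, -0.1], -1]
    - [[0, 0, 0], [0.22, 0, -0.22], -1]
    - [[0, 0, 0], [0.24, 0, -0.4], -1]
    - [[0, 0, 0], [0.24, 0, -0.55], -1]
    - [[0, 0, 0], [0.24, 0, -0.55], -1]

```text
clock: 17.45
eef_pos: [563.4, -116.3, 336.9]
tcp_rot: [3.135, -0.053, 1.17]
contact_force: [-0.3, -0.3, -1.7]
opening: 0.388
grasp_force: 62.4
```

```bash
cat >> h.py <<'E'
HM=np.array([645.5,309.5,265.]); HH=np.radians(28)
def hookpose(x,z,y=0,HM=HM,HH=HH,tilt=0):
    u=np.array([np.cos(HH),np.sin(HH),0]); v=np.array([-u[1],u[0],0])
    return tcp_for(HM+x*u+y*v+np.array([0,0,z]),31.2,np.array([0,0,1.])+tilt*u,-u)
E
python3 - <<'E'
from h import *
print(pose()[0],telemetry.sense()["qpos"].round(2))
p,T=hookpose(-150,60); print(p); plan(p,T,2)
c=pose(); m=np.array([545,60,330.]); print("via"); plan(m,c[1],1)
E
```

```text
[ 563.4208569  -116.31228145  336.92967359] [-0.24  0.18  1.63  0.05  1.32  0.15]
[524.92028745 245.38662957 284.36497116]
turn [-0.177  0.446  0.406] shift [ 0.787  -0.4425  0.1705] rows>= 3.675206715545288
turn [-0.177  0.446  0.406] shift [ 0.5143 -0.6894  0.3232] rows>= 3.675206715545288
via
turn [0. 0. 0.] shift [ 0.7728 -0.4292  0.0729] rows>= 3.5481470620099724
```

step_arm:
  moves:
    - [[-0.177, 0.446, 0.406], [0.787, -0.442, 0.17], -1]
    - [[-0.177, 0.446, 0.406], [0.787, -0.442, 0.17], -1]
    - [[-0.177, 0.446, 0.406], [0.787, -0.442, 0.17], -1]
    - [[-0.177, 0.446, 0.406], [0.787, -0.442, 0.17], -1]
    - [[-0.177, 0.446, 0.406], [0.787, -0.442, 0.17], -1]

```text
clock: 17.95
eef_pos: [538.9, 67.5, 304.2]
tcp_rot: [3.079, -0.414, 0.855]
contact_force: [-0.8, -0.7, -1.1]
opening: 0.391
grasp_force: 60.2
```

step_arm:
  moves:
    - [[-0.177, 0.446, 0.406], [0.514, -0.689, 0.323], -1]
    - [[-0.177, 0.446, 0.406], [0.514, -0.689, 0.323], -1]
    - [[-0.177, 0.446, 0.406], [0.514, -0.689, 0.323], -1]
    - [[-0.177, 0.446, 0.406], [0.514, -0.689, 0.323], -1]
    - [[-0.177, 0.446, 0.406], [0.514, -0.689, 0.323], -1]
    - [[-0.177, 0.446, 0.406], [0.514, -0.689, 0.323], -1]

```text
clock: 18.55
eef_pos: [521.9, 246.8, 279.4]
tcp_rot: [-3.137, -0.778, 0.489]
contact_force: [-0.1, -1.0, -2.6]
opening: 0.39
grasp_force: 60.5
```

```bash
python3 - <<'E'
from h import *
np.set_printoptions(precision=2,suppress=True)
c,Rc=pose(); print(c,Rc.as_matrix(),telemetry.sense()["qpos"],telemetry.sense()["clock"])
save("wrist","w6",None,1.25)
for n in ["hook","hook_seat","bail","phones1"]: print(n,[(np.round(d["xy"]),round(d["conf"],2)) for d in imaging.mark_of("wrist",n)[:3]])
u=np.array([np.cos(HH),np.sin(HH),0])
for n,x,z in (("base",0,0),("seat",-28,0),("bend",-47,0),("tip",-50,12)): print(n,proj("wrist",HM+x*u+[0,0,z]))
print("bail",proj("wrist",c+Rc.apply(ORG+31.2*ZS)),"top",proj("wrist",c+Rc.apply(ORG+46.5*ZS)))
p,T=hookpose(-150,60); plan(p,T,1)
E
```

```text
[521.88 246.75 279.38] [[ 0.63  0.47  0.62]
 [ 0.33 -0.88  0.33]
 [ 0.7  -0.   -0.71]] [ 0.4  -0.05  2.25  0.38  0.18  1.13] 18.55
hook [(array([326.,  78.]), 0.72)]
hook_seat [(array([328., 109.]), 0.92)]
bail [(array([321., 254.]), 0.86), (array([360., 338.]), 0.65)]
phones1 [(array([170.,  78.]), 0.61), (array([480.,  75.]), 0.58)]
base [320.13  77.53]
seat [320.08 106.62]
bend [320.05 128.45]
tip [319.9 119.3]
bail [311.48 256.78] top [310.15 240.54]
turn [-0.    0.01 -0.  ] shift [ 0.01 -0.   -0.01] rows>= 0.06632687387055478
```

View pics/w6.png

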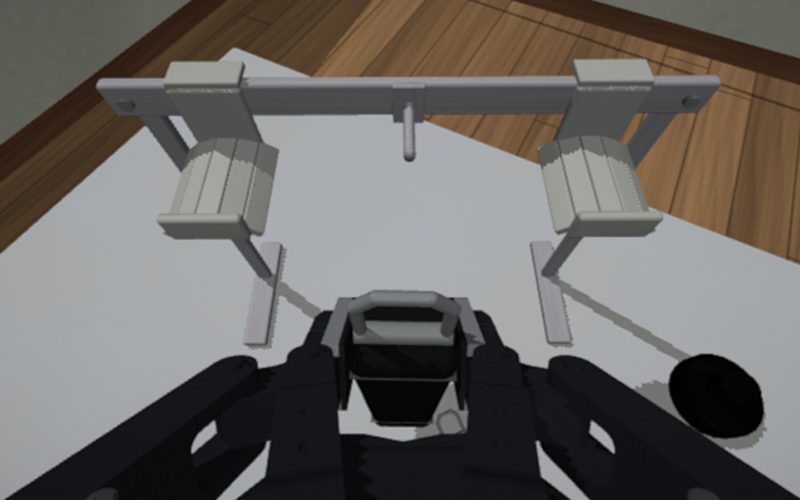

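The wrist view shows the bare hook at (327,75)–(327,124) between the two headphone stands, and the bail top at (325,238). The rail is square to the tool. I'll take the lateral offset from the settled pose.

```bash
python3 - <<'E'
from h import *
np.set_printoptions(precision=2,suppress=True)
c,Rc=pose(); k=imaging.calibration("wrist"); M=np.array(k["cam_to_world"])
b=c+Rc.apply(ORG+46.5*ZS); u=np.array([np.cos(HH),np.sin(HH),0]); t=HM-48*u+[0,0,6]
print(c,proj("wrist",b),proj("wrist",t),[(M[:3,:3].T@(q-M[:3,3]))[2] for q in (b,t)])
db,dt=[-(M[:3,:3].T@(q-M[:3,3]))[2] for q in (b,t)]
bias=(324.8-proj("wrist",b)[0])*db/k["fx"]; off=(327.2-proj("wrist",t)[0])*dt/k["fx"]-bias; print("bias",bias,"hook offset along image x",off, "img x axis",M[:3,0])
for y in (-off,): p,T=hookpose(-95,4.5,y); plan(p,T,1)
E
```

```text
[523.94 244.79 281.25] [318.66 236.1 ] [319.98 123.4 ] [np.float64(-101.23791305750547), np.float64(-208.8814373618028)]
bias 1.8808002450794568 hook offset along image x 2.68197844612272 img x axis [ 0.47 -0.88 -0.  ]
turn [-0.    0.01 -0.  ] shift [0.02 0.01 0.38] rows>= 1.5366909999773086
```

step_arm:
  moves:
    - [[0, 0.01, 0], [0.02, 0.013, 0.2], -1]
    - [[0, 0.01, 0], [0.02, 0.013, 0.3], -1]
    - [[0, 0.01, 0], [0.02, 0.013, 0.38], -1]
    - [[0, 0.01, 0], [0.02, 0.013, 0.38], -1]
    - [[0, 0.01, 0], [0.02, 0.013, 0.38], -1]

```text
clock: 19.3
eef_pos: [575.4, 269.0, 229.0]
tcp_rot: [-3.136, -0.788, 0.482]
contact_force: [-0.4, -1.2, -1.3]
opening: 0.389
grasp_force: 60.4
```

```bash
sed -i 's/^HM=.*;/HM=np.array([646.8,307.1,265.]);/' h.py; python3 - <<'E'
from h import *
np.set_printoptions(precision=3,suppress=True)
c,Rc=pose(); print(c,telemetry.sense()["qpos"])
p,T=hookpose(-95,4.5); plan(p,T,1)
ims=[]
for cam,(x,y,w,q) in dict(wrist=(220,60,200,150+50),scene=(380,120,100,100)).items():
    ims.append(cv2.resize(imaging.grab_frame(cam)[y:y+q,x:x+w],(400,400),interpolation=2))
cv2.imwrite("pics/w7.png",np.hstack(ims)[:,:,::-1])
c,Rc=pose(); b=c+Rc.apply(ORG+46.5*ZS); u=np.array([np.cos(HH),np.sin(HH),0])
for cam in ("wrist","scene"):
  print(cam,"bailtop",proj(cam,b),"bailmid",proj(cam,c+Rc.apply(ORG+31.2*ZS)),"tip",proj(cam,HM-48*u+[0,0,9]),"base",proj(cam,HM))
E
```

```text
[575.429 269.016 229.027] [0.401 0.139 2.202 1.332 0.065 0.182]
turn [-0.001 -0.003 -0.006] shift [-0.003 -0.001 -0.002] rows>= 0.034756269965713314
wrist bailtop [318.594 236.2  ] bailmid [318.942 252.998] tip [319.205 139.267] base [319.563  75.062]
scene bailtop [406.868 149.871] bailmid [406.2   155.108] tip [422.173 159.957] base [438.548 169.745]
```

View pics/w7.png

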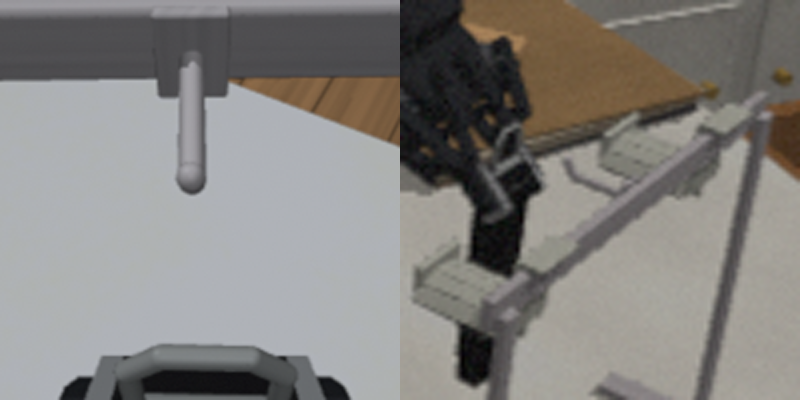

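Hook tip is at wrist (315.5,149) and the bail centre at x≈323.5, so the tool must go about 3.4 mm to −y (tool). The scene view agrees in height. That is my last picture; from here I check with numbers.

step_arm:
  moves:
    - [[0, 0, 0], [0, -0.017, 0], -1]
    - [[0, 0, 0], [0.05, -0.017, 0.05], -1]
    - [[0, 0, 0], [0.09, -0.017, 0.09], -1]
    - [[0, 0, 0], [0.09, -0.017, 0.09], -1]
    - [[0, 0, 0], [0.09, -0.017, 0.09], -1]

```text
clock: 19.9
eef_pos: [594.8, 284.9, 230.2]
tcp_rot: [-3.137, -0.789, 0.485]
contact_force: [-0.6, 0.0, -1.6]
opening: 0.386
grasp_force: 60.5
```

```bash
python3 - <<'E'
from h import *
np.set_printoptions(precision=3,suppress=True)
im=imaging.grab_frame("wrist"); c,Rc=pose(); print(c,telemetry.sense()["qpos"],telemetry.sense()["clock"])
for n in ["hook","hook_seat","bail"]: print(n,[(np.round(d["xy"],1),round(d["conf"],2)) for d in imaging.mark_of("wrist",n)[:2]],[(np.round(d["extent"],1),round(d["conf"],2)) for d in imaging.recognise("wrist",n)[:2]])
u=np.array([np.cos(HH),np.sin(HH),0]); v=np.array([-u[1],u[0],0])
for n,x,z in (("base",0,0),("seat",-28,0),("tip",-50,9)): print(n,proj("wrist",HM+3.4*v+x*u+[0,0,z]))
b=c+Rc.apply(ORG+31.2*ZS)-HM; print("bail in hook",b@u,b@v,b[2])
g=cv2.cvtColor(im,cv2.COLOR_RGB2GRAY)
for y in range(90,200,12): print(y,' '.join(f"{x:3d}" for x in g[y,296:352:2]))
E
```

```text
[594.49  284.805 230.045] [0.416 0.172 2.156 1.119 0.06  0.404] 19.95
hook [(array([326.2, 121. ]), 0.8), (array([ 86.8, 120. ]), 0.73)] [(array([307.6, 105.6,  40.1, 109.6]), 0.86)]
hook_seat [(array([329.1, 165.8]), 0.73)] [(array([306.3, 107.3,  44. , 101.9]), 0.77)]
bail [(array([322.7, 253.3]), 0.79), (array([321. , 279.9]), 0.54)] [(array([278. , 231.1,  91.5, 111.7]), 0.56)]
base [322.434 113.465]
seat [322.502 163.048]
tip [322.537 198.235]
bail in hook -70.22288205781429 4.718817100748634 5.635515039624579
90  98  95  96 100 104 104  90  81 104  96  93 104 102 100 100  94  95 101 101  97  95  97  96  95 104 109 106 103
102 162 162 162 162 163 162 161 162 162 162 162 162 162 162 162 162 162 162 161 163 162 162 162 162 161 162 163 162
114  82  83  82  82  82  79  79  77  77  79  80  79  79  78  79  81  81  79  77  77  79  80  81  80  80  78  78  83
126  82  82  82  82  82  79  79  78  77  78  80  80  80  78  82  88  89  80  77  78  79  81  80  80  80  75  82  82
138 128 128 127 127 127 127  74  78  76  77  80  79 101 149 167 168 159 137  98  72  80  80  80  79  79 125 139 140
150 183 183 183 183 183 183 184 184 184 184 185 185 153 145 169 169 162 140 103 154 185 184 184 184 184 183 183 182
162 183 183 183 183 183 183 183 183 183 183 183 184 151 144 168 170 163 145 111 120 183 184 183 183 183 184 184 183
174 183 183 183 183 183 183 183 183 183 183 183 184 154 144 167 172 164 149 118 112 184 184 183 183 183 184 183 183
186 184 183 182 183 183 183 182 183 182 183 183 183 157 142 166 173 165 153 124  95 184 184 183 183 184 184 183 183
198 182 183 183 183 183 183 183 183 183 182 183 183 156 115 136 154 157 147 123  82 170 185 183 184 184 184 183 183
```

```bash
python3 - <<'E'
from h import *
np.set_printoptions(precision=1,suppress=True)
g=cv2.cvtColor(imaging.grab_frame("wrist"),cv2.COLOR_RGB2GRAY).astype(int)
print(g[84:150,270:290].mean(1).round().astype(int).tolist()); print("tip",g[190:232,326].tolist())
u=np.array([np.cos(HH),np.sin(HH),0]); v=np.array([-u[1],u[0],0]); H=HM+2.2*v
for n,x,z in (("topback",4,11),("topfront",-4,11),("botfront",-4,-11),("tipball",-50,9),("bend",-50,0)): print(n,proj("wrist",H+x*u+(20*v if x>-10 else 0)+[0,0,z]))
def f(k):  # effect per mm
    return [proj("wrist",H+k+x*u+[0,0,z])[1]-proj("wrist",H+x*u+[0,0,z])[1] for x,z in ((4,11),(-4,11),(-4,-11),(-50,9))]
print(f(u),f(np.array([0,0,1.])))
E
```

```text
[86, 85, 88, 98, 111, 123, 136, 149, 161, 172, 179, 171, 146, 158, 159, 159, 159, 161, 161, 161, 155, 145, 136, 127, 114, 100, 88, 83, 82, 82, 82, 83, 83, 83, 82, 83, 83, 82, 81, 81, 81, 80, 81, 82, 83, 82, 81, 79, 78, 79, 80, 80, 79, 80, 121, 182, 184, 183, 183, 182, 183, 183, 183, 183, 183, 183]
tip [174, 174, 174, 174, 165, 135, 122, 135, 154, 163, 170, 174, 166, 144, 142, 149, 143, 133, 121, 110, 96, 88, 118, 167, 184, 184, 183, 183, 183, 184, 184, 183, 183, 183, 184, 183, 183, 183, 184, 184, 184, 176]
topback [279.8  89.3]
topfront [278.7 102.6]
botfront [284.  135.8]
tipball [325.8 198.4]
bend [325.6 209.5]
[np.float64(-1.611068116283846), np.float64(-1.700843139070102), np.float64(-1.5995695576893354), np.float64(-2.3756390136998675)] [np.float64(-1.7575627800115257), np.float64(-1.724211538159878), np.float64(-1.3374713265695277), np.float64(-1.3267902151173985)]
```

step_arm:
  moves:
    - [[0, 0, 0], [0.005, 0.006, -0.005], -1]
    - [[0, 0, 0], [0.035, 0.006, 0.025], -1]
    - [[0, 0, 0], [0.065, 0.006, 0.055], -1]
    - [[0, 0, 0], [0.09, 0.006, 0.08], -1]
    - [[0, 0, 0], [0.09, 0.006, 0.08], -1]

```text
clock: 20.8
eef_pos: [617.5, 295.6, 231.7]
tcp_rot: [-3.137, -0.789, 0.485]
contact_force: [-0.1, -0.0, -2.0]
opening: 0.392
grasp_force: 60.5
```

```bash
python3 - <<'E'
from h import *
np.set_printoptions(precision=1,suppress=True)
g=cv2.cvtColor(imaging.grab_frame("wrist"),cv2.COLOR_RGB2GRAY); c,Rc=pose()
print(telemetry.sense()["contact_force"],telemetry.sense()["clock"])
u=np.array([np.cos(HH),np.sin(HH),0]); v=np.array([-u[1],u[0],0]); b=c+Rc.apply(ORG+31.2*ZS)-HM; print("bail in hook",b@u,b@v,b[2])
for n in ("bailtop",46.5),("bailin",44.5): print(n,proj("wrist",c+Rc.apply(ORG+n[1]*ZS)))
for n,x,z in (("tiptop",-50,12),("bend",-50,0)): print(n,proj("wrist",HM+2.2*v+x*u+[0,0,z]))
for y in range(180,280,6): print(y,' '.join(f"{x:3d}" for x in g[y,270:376:4]))
E
```

```text
[ 0.   0.4 -1.1] 20.85
bail in hook -45.49361381050449 3.5243615015664815 7.00239292667186
('bailtop', 46.5) [318.6 236.2]
('bailin', 44.5) [318.6 238.7]
tiptop [322.8 261. ]
bend [322.8 271.7]
180  81  81  80  81  82  81  81  81  74  81  80  81  78 107 114  88  82  82  82  78  81  82  82  82  80  81  81
186 188 188 187 188 188 188 188 188 188  80  79  81  95 149 160  89  81  82  82 188 188 188 188 188 187 187 187
192 187 187 187 186 187 187 187 186 187  78  78  81 138 178 160  98  81  81  78 187 187 187 187 187 187 187 187
198 186 187 187 187 187 187 187 187 186 187 187 186 137 179 161 100 189 188 187 187 187 187 187 187 187 187 187
204 187 187 186 186 187 187 187 187 186 186 187 187 137 179 162 101 188 187 187 187 187 188 187 187 187 187 187
210 187 187 187 186 186 186 186 186 186 187 187 187 136 180 162 104 187 187 187 187 187 187 187 187 187 187 187
216 186 186 187 186 187 186 186 187 186 187 187 187 136 179 163 106 188 187 187 187 187 187 187 187 187 187 187
222 186 186 186 187 186 187 186 186 186 187 186 187 135 179 164 108 188 186 187 187 187 187 187 187 187 187 188
228 187 18
[... 297 characters left out ...]
  88  87  84  59 113 113 131
246 112 113 112 109  95  80  71  37  18  17  19  18 135 178 165 119  20  19  18  52  74  80  84  85  87 113 112
252 112 112  44  67  64  48  19  19  20  19  19  17 134 177 167 121  17   9  11  12  17  35  57  71  66 112 113
258 112 112  19  65  67  57 115 112 111 111 110 109 134 152 125 117  57  59 103 102  94  68  65  67  22 113 112
264 112  59  14  56  67  62  89 108 130 130 130 130 101  60  64  71  83  88 119 130 130  66  68  53  15  55 113
270 113  20   5  64 108  91  91  91  92 101 112 111 130 174 166 132  83  94 117 117 119 119 105  72   8   8  66
276  91  24   7   8   9  19  12  12  16  16  16  19 126 151 155 120  59  27  36  37  40  48  49  35   9  20  79
```

step_arm:
  moves:
    - [[0, 0, 0], [0.03, 0, 0.03], -1]
    - [[0, 0, 0], [0.06, 0, 0.06], -1]
    - [[0, 0, 0], [0.06, 0, 0.06], -1]
    - [[0, 0, 0], [0.04, 0, 0.08], -1]
    - [[0, 0, 0], [0.02, 0, 0.1], -1]
    - [[0, 0, 0], [0.018, 0, 0.102], -1]
    - [[0, 0, 0], [0.018, 0, 0.102], -1]

```text
clock: 21.55
eef_pos: [631.4, 303.1, 219.5]
tcp_rot: [-3.136, -0.788, 0.484]
contact_force: [-0.3, 0.3, -1.3]
opening: 0.388
grasp_force: 60.5
```

step_arm:
  moves:
    - [[0, 0, 0], [-0.007, 0, 0.007], -1]
    - [[0, 0, 0], [-0.007, 0, 0.007], -1]

```text
clock: 21.75
eef_pos: [631.7, 303.2, 217.9]
tcp_rot: [-3.136, -0.789, 0.485]
contact_force: [0.2, 0.2, -1.5]
opening: 0.384
grasp_force: 60.5
```

step_arm:
  moves:
    - [[0, 0, 0], [-0.005, 0, 0.005], -1]
    - [[0, 0, 0], [-0.005, 0, 0.005], -1]

```text
clock: 21.95
eef_pos: [631.8, 303.2, 216.5]
tcp_rot: [-3.136, -0.789, 0.485]
contact_force: [0.8, 0.4, -0.7]
opening: 0.386
grasp_force: 60.5
```

step_arm:
  moves:
    - [[0, 0, 0], [-0.005, 0, 0.005], -1]
    - [[0, 0, 0], [-0.005, 0, 0.005], -1]

```text
clock: 22.15
eef_pos: [632.3, 303.5, 215.8]
tcp_rot: [-3.136, -0.79, 0.485]
contact_force: [0.3, 0.1, 1.8]
opening: 0.395
grasp_force: 60.9
```

step_arm:
  moves:
    - [[0, 0, 0], [0, 0, 0], -0.15]
    - [[0, 0, 0], [0, 0, 0], -0.1]
    - [[0, 0, 0], [0, 0, 0], 0]
    - [[0, 0, 0], [0, 0, 0], 0.3]
    - [[0, 0, 0], [0, 0, 0], 0.6]
    - [[0, 0, 0], [0, 0, 0], 1]
    - [[0, 0, 0], [0, 0, 0], 1]
    - [[0, 0, 0], [0, 0, 0], 1]
  squeeze: 20

```text
clock: 22.95
eef_pos: [631.9, 303.3, 214.9]
tcp_rot: [-3.136, -0.789, 0.485]
contact_force: [-0.2, 0.5, -0.6]
opening: 1.0
grasp_force: 0.0
```

```bash
python3 - <<'E'
from h import *
np.set_printoptions(precision=1,suppress=True)
s=telemetry.sense(); print(s["contact_force"],s["opening"],s["clock"])
c,Rc=pose(); print([ (k,proj(k,c+Rc.apply(ORG+t*ZS)).round(1)) for k in ("scene","wrist") for t in (31.2,0,-150)])
for k in ("scene","wrist"):
    imaging.grab_frame(k)
    for n in ("bail","scanner","hook_seat"): print(k,n,[(np.round(d["xy"],1),round(d["conf"],2)) for d in imaging.mark_of(k,n)[:4]],[(np.round(d["extent"]),round(d["conf"],2)) for d in imaging.recognise(k,n)[:4]])
E
```

```text
[-0.2  0.5 -0.6] 0.999615338628637 22.95
[('scene', array([428.6, 168.5])), ('scene', array([426.9, 178.9])), ('scene', array([419.5, 225.3])), ('wrist', array([318.9, 253. ])), ('wrist', array([319.4, 277.4])), ('wrist', array([320.5, 326.8]))]
scene bail [(array([373.1, 233. ]), 0.75), (array([424.9, 171.1]), 0.6), (array([201.4, 228.3]), 0.52)] [(array([411., 163.,  21.,  68.]), 0.94), (array([328., 220.,  44.,  17.]), 0.88), (array([206., 200.,  19.,  16.]), 0.74)]
scene scanner [(array([429.4, 180. ]), 0.98), (array([364. , 229.7]), 0.85), (array([203. , 220.5]), 0.75)] [(array([415., 165.,  17.,  63.]), 0.67), (array([203., 199.,  20.,  20.]), 0.66), (array([325., 217.,  50.,  18.]), 0.56)]
scene hook_seat [(array([428.4, 167.7]), 0.57)] []
wrist bail [(array([324.1, 254.6]), 0.81)] [(array([277., 232.,  94., 111.]), 0.78), (array([  0., 126., 138., 242.]), 0.55)]
wrist scanner [] [(array([275., 235.,  90., 108.]), 0.62)]
wrist hook_seat [(array([325.8, 248.8]), 0.77)] [(array([296., 165.,  58., 163.]), 0.59)]
```

step_arm:
  moves:
    - [[0, 0, 0], [0, 0, -0.06], 1]
    - [[0, 0, 0], [0, 0, -0.15], 1]
    - [[0, 0, 0], [0, 0, -0.3], 1]
    - [[0, 0, 0], [0, 0, -0.5], 1]
    - [[0, 0, 0], [0, 0, -0.7], 1]
    - [[0, 0, 0], [0, 0, -0.8], 1]
    - [[0, 0, 0], [0, 0, -0.8], 1]

```text
clock: 24.35
eef_pos: [531.1, 249.1, 331.6]
tcp_rot: [-3.138, -0.794, 0.486]
contact_force: [0.7, 0.2, 0.4]
opening: 1.003
grasp_force: 0.0
```

step_arm:
  moves:
    - [[0, 0, 0], [0, 0, 0], 1]
    - [[0, 0, 0], [0, 0, 0], 1]
    - [[0, 0, 0], [0, 0, 0], 1]
    - [[0, 0, 0], [0, 0, 0], 1]
    - [[0, 0, 0], [0, 0, 0], 1]
    - [[0, 0, 0], [0, 0, 0], 1]
    - [[0, 0, 0], [0, 0, 0], 1]
    - [[0, 0, 0], [0, 0, 0], 1]

```text
clock: 25.15
eef_pos: [531.8, 249.7, 327.6]
tcp_rot: [-3.136, -0.789, 0.485]
contact_force: [-0.9, 0.5, -0.1]
opening: 0.999
grasp_force: 0.0
```

```bash
python3 - <<'E'
from h import *
np.set_printoptions(precision=1,suppress=True)
u=np.array([np.cos(HH),np.sin(HH),0]); v=np.array([-u[1],u[0],0]); H=HM+2.2*v-28*u+[0,0,-10.3]
print(telemetry.sense()["clock"],[(k,n,proj(k,H-[0,0,t])) for k in ("scene","wrist","top") for n,t in (("bail",0),("org",31.2),("win",181.2))])
fr=[]
for i in range(4):
    for k in ("scene","wrist"):
        g=imaging.grab_frame(k); 
        if k=="scene": fr.append(g[155:235,400:445].astype(int))
print("motion",[np.abs(a-fr[-1]).mean().round(2) for a in fr[:-1]])
for k in ("scene","wrist","top"):
    if k=="top": imaging.grab_frame(k)
    for n in ("bail","scanner","window","tumbler","barcode"): print(k,n,[(np.round(d["xy"],1),round(d["conf"],2)) for d in imaging.mark_of(k,n)[:4]],[(np.round(d["extent"]),round(d["conf"],2)) for d in imaging.recognise(k,n)[:4]])
E
```

```text
25.15 [('scene', 'bail', array([428.5, 169. ])), ('scene', 'org', array([426.7, 179.5])), ('scene', 'win', array([419. , 225.9])), ('wrist', 'bail', array([322.2, 166.4])), ('wrist', 'org', array([322.2, 186.2])), ('wrist', 'win', array([322.5, 246. ])), ('top', 'bail', array([215.3, 150.1])), ('top', 'org', array([218.6, 152.8])), ('top', 'win', array([232.1, 163.9]))]
motion [np.float64(2.13), np.float64(2.14), np.float64(2.18)]
scene bail [(array([425. , 171.2]), 0.69), (array([373.1, 234.3]), 0.63), (array([196.8, 224.5]), 0.62), (array([295. , 244.8]), 0.22)] [(array([207., 200.,  14.,  14.]), 0.67), (array([410., 172.,  23.,  57.]), 0.66), (array([326., 221.,  43.,  16.]), 0.61), (array([279., 210.,  28.,  44.]), 0.53)]
scene scanner [(array([202.2, 221.2]), 0.75), (array([364.2, 232.1]), 0.71), (array([428.3, 180.6]), 0.66), (array([414.9, 188.8]), 0.51)] [(array([326., 217.,  55.,  22.]), 0.82), (array([206., 197.,  19.,  22.]), 0.73), (array([416., 183.,  18.,  43.]), 0.68)]
scene window [(array([326.5, 222.2]), 0.56), (array([418.1, 227.9]), 0.36)] []
scene tumbler [(array(
[... 586 characters left out ...]
ay([324. , 164.9]), 0.62)] [(array([108., 118., 426., 147.]), 0.63)]
top bail [(array([270.2, 201.2]), 0.87), (array([214.8, 150.7]), 0.82), (array([445.7, 270.4]), 0.56), (array([207.3, 137.8]), 0.56)] [(array([273., 199.,  42.,  36.]), 0.9), (array([208., 145.,  28.,  24.]), 0.7), (array([410., 273.,  37.,  44.]), 0.58)]
top scanner [(array([274.4, 206.3]), 0.84), (array([438.4, 281.6]), 0.64)] [(array([209., 146.,  34.,  24.]), 0.94), (array([412., 274.,  36.,  46.]), 0.75)]
top window [(array([415.2, 313. ]), 0.46)] []
top tumbler [(array([355. , 209.3]), 0.87)] [(array([340., 192.,  32.,  32.]), 0.84)]
top barcode [(array([446.3, 205.2]), 0.65)] [(array([397., 144.,  91.,  84.]), 0.76)]
```

```bash
python3 -c "
from rig import r
print(r.sign_off())"
```

```text
the job is handed in; nothing more can be done
None
```

I pressed the scanner on the barcode and held it about 2.5 s at roughly 4 mm nose travel (estimated from force and displacement), then hung it on the bare hook and handed in at about 26 s. After release, detections put the scanner nose down on the hook, with the tumbler and single in place; the sign-off gave no verdict, and I viewed 11 pictures against the limit of 10.

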